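Open the sliding-lid tool box whose catch may or may not be holding

ROBOT

A 6-joint arm with a two-finger parallel gripper is mounted at the origin on the work surface. World frame = base frame: x ahead of the robot, y to its left, z up, the work surface at z = 0. Lengths are in m, angles in rad, forces in N, time in s.
With the tool pointing down it reaches from about 0.3 to 0.95 m from the base axis. Payload 3.1 kg.
Tool frame: the origin (TCP) lies between the finger pads; the fingertips stand 19 mm ahead of it and the grasp point (between the pads) is the TCP; z points along the fingers, y is the line along which they close (so a half turn about z gives the same grasp; the last joint's range is limited). The gripper opens to 85 mm and grips with 20 to 120 N. Pads are 22 mm wide; open, the fingers measure 114 mm over their backs; the gripper's body (76 mm by 85 mm) begins 54 mm behind the grasp point. The pads swing forward as they close: fully open they stand 13 mm farther back than shut.
Start: joints at [1.244, 0.308, 1.634, -0, 1.2, -0.07], TCP at [0.159, 0.605, 0.25] pointing down, gripper open.
Joint ranges: [-3.06, 3.06], [-0.79, 1.96], [0.05, 2.63], [-1.19, 4.34], [0.05, 2.64], [-2.94, 2.94]. Speed limits (rad/s): [2.79, 2.79, 3.14, 3.14, 3.14, 3.14].

INTERFACE

Orientations are given as a rotation vector (axis times angle).
In Python, from cell import state, get_image, hand_in, spot_in, silhouettes gives the robot as it stands.
- The arm moves only by the tool drive_tool, never from a script. Its argument "plan" is a list of rows, each a list of 7 numbers: the shift along the tool's x, y, z in m, then the turn, a rotation vector about the tool's x, y, z in degrees, then the opening, from 0 (shut) to 1 (fully open). In form: [[x, y, z, rx, ry, rz, gripper], ...]. A call has 1 to 5 rows; each row is the pose to reach, as a shift and turn from the pose commanded when the call began, along the tool's axes at that moment; what a row does not reach only later rows make up. A row lasts 1/8 s, in which the tool goes at most 62.5 mm and 10.7 degrees, less where a joint would pass 70% of its speed; a pose out of reach is approached as far as the arm can. A call with a gripper value outside its range is refused whole. The fingers move at their own pace and stop on an object; "grip_force" is the grip in N (left out, the last holds). Time passes only in rows, so rows that repeat a pose let the fingers close. It gives the time, the measured TCP pose, the force, the opening and the grip force at its end, in the units of the state.
- state(): the state, without advancing time (a new reading comes with each control period).
- get_image(name): name is "scene" or "top" or "wrist"; returns a dict with "frame" (480x640x3 uint8, red, green, blue), "intrinsics" (3x3 intrinsics, pixels), "R" (3x3) and "t" (3): a world point X has camera coordinates R X + t; the wrist camera has in their place "tool_from_camera" (4x4, takes a point from camera to tool coordinates, whose origin is the TCP and whose axes are the flange's). Camera axes: x right, y down, z forward; pixel columns grow to the right and rows downward; lengths in m; the calibration is good to about 2 mm. A picture is of the moment at which its call begins: read the wrist's pose just before it. There is no depth.
- hand_in(): hands the job in; it is judged then, once.
Trained networks look in a picture, given as the dict that the camera call returned (one of the last four; its "shot" number tells which), for a name from the list of things; names that differ only in an ending like _2 or _b are one class to them, and where a whole thing is asked for, a point or a joint stands for the part that bears it (a point fixed in the world has none). Each returns a list of dicts, best first, with "conf" (0 to 1); they miss things now and then, are a little off and sometimes report something else, mostly with a low value. They report only what shows in the picture. A call takes as long as a camera call. They do not tell look-alikes from the thing itself.
- spot_in(picture, name): "extent" ([left, top, right, bottom] in pixels, round what is visible of it).
- silhouettes(picture, name): "region" (480x640 bool, what is visible of it) and "extent" ([left, top, right, bottom] in pixels, round what is visible of it).
The state is a dict: "clock": time; "q": joint angles; "qd": joint speeds; "tau": joint torques, N m; "ee_pos": TCP position; "tool_rot": TCP orientation; "ft_force": force on the tool from outside, world axes, zero at the start; "moment": the same for the moment, N m; "grip_width": opening from 0.0 (shut) to 1.0 (fully open); "gripper_force": force on a finger pad.
Only numpy, scipy, OpenCV 4.12 (cv2) and the standard library are available. Lean on these libraries where they do the work, as an engineer would, in place of code of your own. Each camera call takes 0.05 s, during which the arm holds its last target. There are 200 camera calls.

TASK

Slide the lid of the longer wooden tool box fully open, towards the robot's side of the box. Its catch is unmarked, so try the lid first, before touching the catch; if it is held, flip the toggle knob over to its other side and slide the lid again. Leave the shorter box shut.

Things in the scene. Friction and masses are not known exactly. Their poses are not given: they have to be found in the camera images.
- box_grip (a point): Centre of the dark grip bar on the lid of the LONGER fixed wooden box (228 x 120 x 70 mm high); rides with the lid. Bar: 18 mm thick along x, 60 long along y, 26 high, standing on the lid (lid top 69 mm above the bench). Axes: x along the box, away from the robot, y across, z up. The lid opens along -x. Shut, the bar is over the box's middle. The other box is 158 mm long, else alike.
- box_knob (a point): Centre of the 18 mm black ball on the longer box's toggle, 92 mm along +x from the shut bar. The 8 mm lever pivots about the box's x, 60 mm below, over the centre line; box top there 72 mm up. It leans 0.5 rad to +y or -y (ball 29 mm off centre, 108 mm above the bench); under 1 N of push takes it over centre to fall to the other side. One side holds the lid, one frees it: unmarked, it varies.
- box_lid (a joint): Opening of the longer box's lid, m: 0 shut, 0.09 fully open at its stop. About 2 N of friction; stays where it is left. When the catch holds it, it moves only about 6 mm and stops dead; when free it slides all the way. At the start it is shut, as often free as held.
- short_lid (a joint): Opening of the shorter box's lid, m: 0 shut, 0.05 open. That box has the same bar and toggle, has no part in the work and is to stay shut.
Not all that is in view belongs to the job. What is shaped like the part that bears short_lid but orange or turquoise is not meant.

How it is judged:
By the outcome, as a careful person would: the job done as asked, in the order asked, and still so for the second after the job is handed in, with the robot touching nothing.
It also fails if it takes over 58 s, if anything falls off the work surface, if the arm or the gripper's body presses on something with over 40 N, if the wrist force passes 120 N, or if a joint passes its speed limit or range.

## Working session

There is one attempt and no reset: what is moved stays moved. The work goes in short steps, Python scripts to look and compute and a tool call to move; the robot and the scene stay as the last step left them, time stands still between calls to the robot, and variables do not carry over. Pictures are saved under pics/ and viewed, at most 10 in all, crops included, and the job is handed in when it is done.

Besides the shell and the picture viewer there is one more tool, called after "Call:" as name(argument=value, ...) on one line, values as JSON. drive_tool: Moves the arm, as the interface text tells. Its arguments: {"type":"object","properties":{"plan":{"type":"array"},"grip_force":{"type":"number"}},"required":["plan"]}

```bash
mkdir -p pics; ls; cat > look.py <<'E'
import cv2, numpy as np, sys
from cell import *
def save(p,n): cv2.imwrite('pics/'+n+'.png',cv2.cvtColor(p['frame'],cv2.COLOR_RGB2BGR))
E
python3 - <<'E'
from look import *
s=state(); print(s)
for c in ('scene','top'):
    p=get_image(c); save(p,c+'0'); print(c,p['intrinsics'],p['R'],p['t'])
    for n in ('box_grip','box_knob','box_lid','short_lid'):
        print(n,[(np.round(d['extent']).tolist(),round(d['conf'],2)) for d in spot_in(p,n)])
a=cv2.imread('pics/scene0.png');b=cv2.imread('pics/top0.png')
E
```

```text
pics
{'clock': 0.0, 'q': array([ 1.24432336e+00,  3.09013197e-01,  1.63521373e+00, -1.89792741e-05,
        1.19968154e+00, -6.96927330e-02]), 'qd': array([-1.39445793e-04, -9.36149829e-04,  8.99201930e-04, -1.11993913e-03,
        9.77578806e-05,  1.57520431e-04]), 'tau': array([-2.22631766e-04, -4.15241361e+01, -2.76670325e+01, -1.89595266e-04,
        1.01822914e-02, -9.15888336e-06]), 'ee_pos': array([0.15850391, 0.60375355, 0.24902897]), 'tool_rot': array([-0.40217508, -3.11529975,  0.00357149]), 'ft_force': array([-0.04584111,  0.40378951,  0.52711462]), 'moment': array([ 0.02855353, -0.03376392, -0.01343496]), 'gripper_force': 0.0, 'grip_width': 0.999435648390751}
scene [[485.3321573    0.         319.9646547 ]
 [  0.         485.3321573  236.94039847]
 [  0.           0.           1.        ]] [[ 0.38505497  0.92280968 -0.01244803]
 [ 0.65142493 -0.28132092 -0.70463047]
 [-0.65374172  0.26321251 -0.70946525]] [-0.25156768 -0.27672649  1.19861026]
box_grip [([161.0, 222.0, 239.0, 326.0], 0.7)]
box_knob [([172.0, 309.0, 201.0, 328.0], 0.63), ([342.0, 203.0, 425.0, 268.0], 0.4)]
box_lid [([164.0, 223.0, 242.0, 328.0], 0.85)]
short_lid [([256.0, 149.0, 328.0, 199.0], 0.93), ([364.0, 119.0, 431.0, 159.0], 0.71), ([344.0, 203.0, 425.0, 270.0], 0.66), ([475.0, 239.0, 572.0, 318.0], 0.65)]
top [[462.6451955    0.         318.39636071]
 [  0.         462.6451955  243.55893835]
 [  0.           0.           1.        ]] [[-9.81797724e-03 -9.99949643e-01 -2.07802886e-03]
 [-9.93670082e-01  9.98884966e-03 -1.11892769e-01]
 [ 1.11907891e-01  9.66314445e-04 -9.93718114e-01]] [0.05232415 0.54119342 0.965492  ]
box_grip [([387.0, 204.0, 445.0, 305.0], 0.81)]
box_knob [([423.0, 194.0, 443.0, 206.0], 0.55)]
box_lid [([384.0, 203.0, 447.0, 304.0], 0.97)]
short_lid [([279.0, 309.0, 337.0, 378.0], 0.66), ([155.0, 319.0, 212.0, 385.0], 0.59)]
```

View pics/scene0.png

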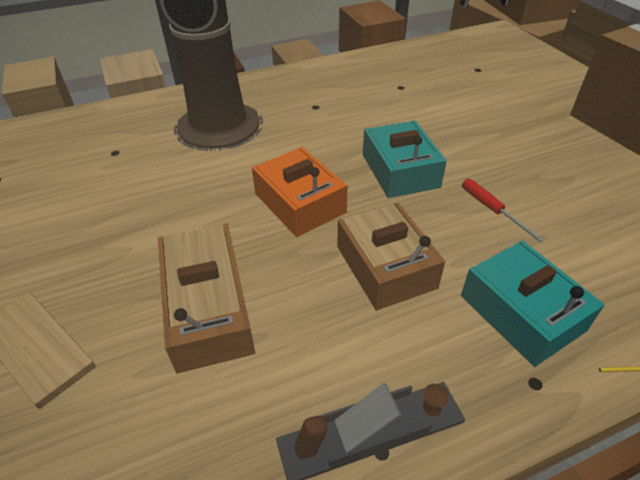

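View pics/top0.png

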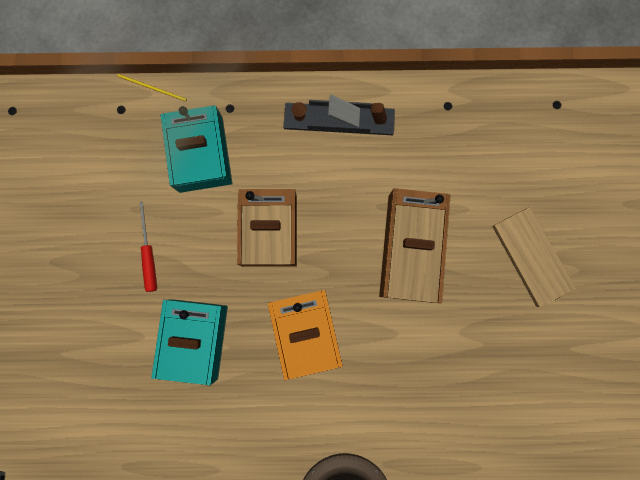

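The top view shows two wooden boxes. The longer one is at about (417,245), with its bar at (419,244) and its knob at (439,199), leaning to the image's right, which is −y. The shorter one is at (266,227). The orange box (305,335) and the turquoise boxes (195,148) and (188,342) are look-alikes. The longer wooden box fits the description; I'll confirm it in a crop and measure it.

```bash
cat >> look.py <<'E'
def ray(p,uv,z):
    K,R,t=p['intrinsics'],p['R'],p['t']
    c=-R.T@t; d=R.T@np.linalg.inv(K)@np.array([uv[0],uv[1],1.])
    return c+d*(z-c[2])/d[2]
def dark(p,box,thr=75):
    l,t,r,b=box; g=p['frame'][t:b,l:r].max(2)<thr
    n,lab,st,ce=cv2.connectedComponentsWithStats(g.astype(np.uint8))
    return [(st[i,4],ce[i]+[l,t],np.argwhere(lab==i)[:,::-1]+[l,t]) for i in np.argsort(-st[1:,4])[:3]+1]
E
python3 - <<'E'
from look import *
p=get_image('top')
f=p['frame'][180:320,370:470]
cv2.imwrite('pics/crop.png',cv2.resize(cv2.cvtColor(f,cv2.COLOR_RGB2BGR),None,fx=4,fy=4,interpolation=cv2.INTER_CUBIC))
for n,c,px in dark(p,(396,232,442,258),95):
    W=np.array([ray(p,q,.095)[:2] for q in px]); m=W.mean(0); w,v=np.linalg.eigh(np.cov((W-m).T)) if n>5 else (0,np.eye(2))
    print('bar',n,c,m,v[:,1],np.ptp((W-m)@v,axis=0))
for n,c,px in dark(p,(428,190,449,208),60): print('knob',n,c,ray(p,c,.108))
s=get_image('scene')
for n,c,px in dark(s,(172,258,224,290),95): print('sbar',n,c,ray(s,c,.085))
for n,c,px in dark(s,(168,303,196,328),60): print('sknob',n,c,ray(s,c,.108))
E
```

```text
bar 310 [418.32258065 243.75806452] [ 0.53199596 -0.15407225] [0.10361564 0.99461741] [0.02065629 0.06277086]
bar 4 [441.  255.5] [ 0.50784878 -0.19872285] [0. 1.] [0.00603421 0.00023815]
knob 73 [437.95890411 199.17808219] [ 0.62006098 -0.19366108  0.108     ]
sbar 674 [197.67210682 273.08308605] [ 0.53573715 -0.15391104  0.085     ]
sknob 78 [180.42307692 314.52564103] [ 0.62166292 -0.1924956   0.108     ]
sknob 2 [193.5 327. ] [ 0.64897333 -0.18033913  0.108     ]
```

View pics/crop.png

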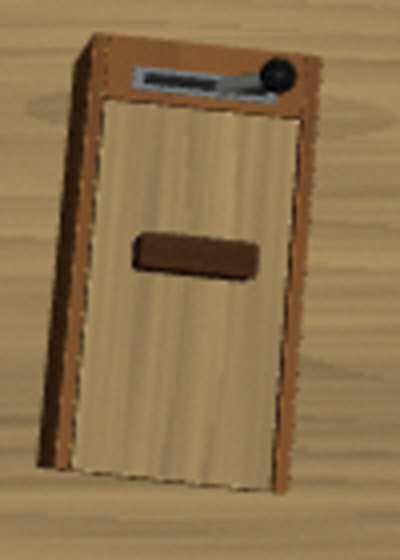

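The crop confirms it: longer wooden box, bar at (418,244), ball at (438,199) on the −y side, lid shut. Box yaw is about −6° and the bar is near (0.532, −0.154). The ball-to-bar offset agrees with the description. I'll grip the bar across its thickness.

```bash
cat >> look.py <<'E'
from scipy.spatial.transform import Rotation as Ro
B=np.array([.532,-.154]); yaw=np.radians(-5.95)
X=np.array([np.cos(yaw),np.sin(yaw)]); Y=np.array([-X[1],X[0]])
def goto(bx,by,z,tooly=X):
    "box coords (from shut bar) -> tool shift mm, turn deg"
    s=state(); R=Ro.from_rotvec(s['tool_rot'])
    w=np.r_[B+bx*X+by*Y,z]; d=R.inv().apply(w-s['ee_pos'])
    ty=np.r_[tooly,0]; tz=np.array([0,0,-1.]); T=Ro.from_matrix(np.c_[np.cross(ty,tz),ty,tz])
    print('t',round(s['clock'],2),'shift mm',np.round(d*1e3,1),'turn',np.round((R.inv()*T).as_rotvec(True),1),'f',np.round(s['ft_force'],1),'grip',s['grip_width'])
    e=s['ee_pos'][:2]-B; print('now box mm',np.round([e@X*1e3,e@Y*1e3,s['ee_pos'][2]*1e3],1))
E
python3 -c "
from look import *
goto(0,0,.22)"
```

```text
t 0.6 shift mm [-553.6 -638.8   30.3] turn [ 0.  -0.  81.2] f [ 0.3  0.6 -0.2] grip 0.9994242648596263
now box mm [-449.8  715.7  250.3]
```

Call:
drive_tool(plan=[[-0.554,-0.639,0.03,0,0,81.2,1],[-0.554,-0.639,0.03,0,0,81.2,1],[-0.554,-0.639,0.03,0,0,81.2,1],[-0.554,-0.639,0.03,0,0,81.2,1],[-0.554,-0.639,0.03,0,0,81.2,1]])

```text
clock: 1.23
ee_pos: [0.2974, 0.3227, 0.2395]
tool_rot: [1.773, 2.593, 0.002]
ft_force: [0.9, -0.4, 0.2]
grip_width: 0.998
gripper_force: 0.0
```

```bash
python3 -c "
from look import *
goto(0,0,.22)"
```

```text
t 1.23 shift mm [-529.4   45.7   19.5] turn [ 0.1 -0.  27.2] f [ 0.9 -0.4  0.2] grip 0.9978705772628171
now box mm [-282.7  449.8  239.5]
```

Call:
drive_tool(plan=[[-0.529,0.046,0.02,0,0,27.2,1],[-0.529,0.046,0.02,0,0,27.2,1],[-0.529,0.046,0.02,0,0,27.2,1],[-0.529,0.046,0.02,0,0,27.2,1],[-0.529,0.046,0.02,0,0,27.2,1]])

```text
clock: 1.85
ee_pos: [0.4372, 0.043, 0.228]
tool_rot: [2.327, 2.109, 0.003]
ft_force: [1.0, 0.8, -0.5]
grip_width: 1.001
gripper_force: 0.0
```

```bash
python3 -c "
from look import *
goto(0,0,.20)"
```

```text
t 1.85 shift mm [-186.7  113.7   28.1] turn [ 0.1 -0.   0.3] f [ 1.   0.8 -0.5] grip 1.0013374302043478
now box mm [-114.7  186.1  228. ]
```

Call:
drive_tool(plan=[[-0.187,0.114,0.028,0,0,0.3,1],[-0.187,0.114,0.028,0,0,0.3,1],[-0.187,0.114,0.028,0,0,0.3,1],[-0.187,0.114,0.028,0,0,0.3,1],[-0.187,0.114,0.028,0,0,0.3,1]])

```text
clock: 2.48
ee_pos: [0.5321, -0.1546, 0.1992]
tool_rot: [2.337, 2.099, -0.0]
ft_force: [-0.8, 0.4, -0.2]
grip_width: 0.998
gripper_force: 0.0
```

```bash
python3 - <<'E'
from look import *
goto(0,0,.094)
s=state(); p=get_image('wrist'); save(p,'w0')
T=p['tool_from_camera']; W=np.eye(4); W[:3,:3]=Ro.from_rotvec(s['tool_rot']).as_matrix(); W[:3,3]=s['ee_pos']
C=np.linalg.inv(W@T); p['R'],p['t']=C[:3,:3],C[:3,3]
for n,b in (('box_grip',(0,0,.095)),('box_knob',(.092,-.029,.108))):
    w=np.r_[B+b[0]*X+b[1]*Y,b[2]]; c=p['intrinsics']@(p['R']@w+p['t']); print(n,'predicted px',c[:2]/c[2])
    print([(d['conf'],np.round(d['extent']).tolist()) for d in spot_in(p,n)])
E
```

```text
t 2.48 shift mm [  0.7  -0.2 105.2] turn [ 0.   0.  -0.2] f [-0.8  0.4 -0.2] grip 0.9975510355957738
now box mm [ 1.000e-01 -6.000e-01  1.992e+02]
box_grip predicted px [321.46688756 245.45937914]
[(0.92, [140.0, 152.0, 453.0, 307.0])]
box_knob predicted px [479.27969117 299.09964012]
[(0.93, [459.0, 245.0, 496.0, 316.0])]
```

View pics/w0.png

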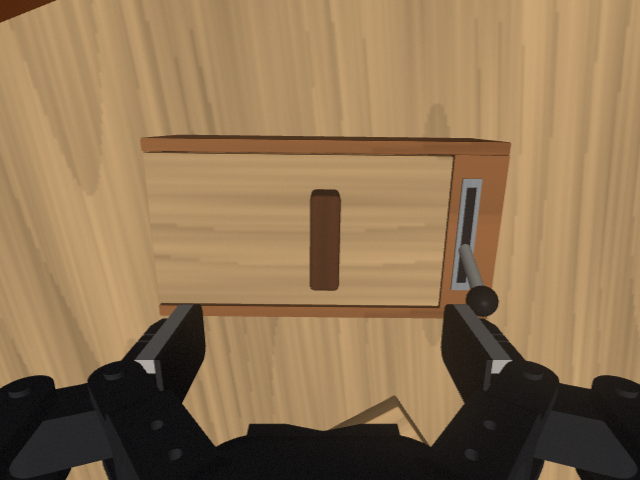

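The wrist view shows the bar at (325,240), within about 2 mm of the prediction, and the ball at (482,300). Next I descend and grip the bar gently.

Call:
drive_tool(plan=[[0.001,0.002,0.05,0,0,0,1],[0.001,0.002,0.09,0,0,0,0.7],[0.001,0.002,0.105,0,0,0,0.5],[0.001,0.002,0.105,0,0,0,0],[0.001,0.002,0.105,0,0,0,0]], grip_force=25)

```text
clock: 3.25
ee_pos: [0.5334, -0.1513, 0.0959]
tool_rot: [-2.333, -2.103, 0.001]
ft_force: [-1.3, 0.8, -2.0]
grip_width: 0.202
gripper_force: 25.7
```

Call:
drive_tool(plan=[[0,0,0,0,0,0,0],[0,0,0,0,0,0,0],[0,0,0,0,0,0,0]])

```text
clock: 3.62
ee_pos: [0.5335, -0.1513, 0.0959]
tool_rot: [-2.334, -2.102, -0.001]
ft_force: [-4.3, 3.1, 6.5]
grip_width: 0.203
gripper_force: 26.4
```

Gripped on the bar (width about 17 mm). Now I try the lid gently.

Call:
drive_tool(plan=[[0,-0.004,-0.001,0,0,0,0],[0,-0.008,-0.001,0,0,0,0],[0,-0.011,-0.001,0,0,0,0],[0,-0.013,-0.001,0,0,0,0],[0,-0.013,-0.001,0,0,0,0]])

```text
clock: 4.25
ee_pos: [0.5268, -0.1506, 0.096]
tool_rot: [2.326, 2.094, 0.016]
ft_force: [16.1, 4.0, -14.0]
grip_width: 0.205
gripper_force: 25.7
```

```bash
python3 -c "
from look import *
goto(0.0014,.003,.096)"
```

```text
t 4.25 shift mm [0.1 6.9 0.2] turn [ 0.9  0.  -0.1] f [ 16.1   4.  -14. ] grip 0.20534840657275702
now box mm [-5.5  2.9 96. ]
```

The lid stops dead after about 6.7 mm with 16 N resisting, so the catch holds it. I push it back shut and release.

Call:
drive_tool(plan=[[0,0.006,0,0,0,0,0],[0,0.011,0,0,0,0,0],[0,0.014,0,0,0,0,0],[0,0.014,0,0,0,0,0],[0,0.013,0,0,0,0,0]])

```text
clock: 4.88
ee_pos: [0.5335, -0.1513, 0.096]
tool_rot: [-2.334, -2.103, -0.001]
ft_force: [1.4, 4.9, 3.5]
grip_width: 0.201
gripper_force: 26.4
```

Call:
drive_tool(plan=[[0,0,0,0,0,0,0.5],[0,0,0,0,0,0,0.5],[0,0,-0.03,0,0,0,0.5],[0,0,-0.06,0,0,0,0.3],[0,0,-0.08,0,0,0,0]])

```text
clock: 5.5
ee_pos: [0.5341, -0.1525, 0.1768]
tool_rot: [2.331, 2.103, 0.0]
ft_force: [0.8, -0.7, -0.6]
grip_width: 0.1
gripper_force: 0.0
```

```bash
python3 -c "
from look import *
goto(0.092,-.085,.17)"
```

```text
t 5.5 shift mm [-86.8  89.9   7.1] turn [0.1 0.1 0.1] f [ 0.8 -0.7 -0.6] grip 0.09975743798477639
now box mm [  2.    1.8 176.8]
```

Call:
drive_tool(plan=[[-0.05,0.05,0,0,0,0,0],[-0.087,0.092,0.007,0,0,0,0],[-0.087,0.092,0.035,0,0,0,0],[-0.087,0.092,0.062,0,0,0,0],[-0.087,0.092,0.062,0,0,0,0]])

```text
clock: 6.12
ee_pos: [0.6135, -0.2472, 0.1099]
tool_rot: [-2.329, -2.1, 0.005]
ft_force: [0.1, 0.9, -1.0]
grip_width: -0.001
gripper_force: 0.0
```

```bash
python3 -c "
from look import *
goto(0.0935,0,.114)"
```

```text
t 6.12 shift mm [84.2  2.8 -4. ] turn [-0.4 -0.1  0. ] f [ 0.1  0.9 -1. ] grip -0.0008381089579229755
now box mm [ 90.7 -84.2 109.9]
```

Call:
drive_tool(plan=[[0.02,0.001,0,0,0,0,0],[0.04,0.001,0,0,0,0,0],[0.058,0.001,0,0,0,0,0],[0.074,0.001,0,0,0,0,0],[0.084,0.001,0,0,0,0,0]])

```text
clock: 6.75
ee_pos: [0.6258, -0.1625, 0.1137]
tool_rot: [2.332, 2.105, 0.0]
ft_force: [0.0, -0.1, -0.2]
grip_width: -0.002
gripper_force: 0.0
```

Call:
drive_tool(plan=[[0,0,0,0,0,0,0],[-0.03,0,0,0,0,0,0],[-0.075,0,0,0,0,0,0],[-0.075,0,-0.06,0,0,0,0],[-0.075,0,-0.08,0,0,0,0]])

```text
clock: 7.38
ee_pos: [0.6199, -0.2413, 0.1973]
tool_rot: [2.331, 2.097, 0.004]
ft_force: [-0.4, 0.6, 0.0]
grip_width: 0.004
gripper_force: 0.0
```

```bash
python3 - <<'E'
from look import *
goto(.0015,.001,.2)
p=get_image('scene'); f=p['frame'][190:400,120:300]
cv2.imwrite('pics/s1.png',cv2.resize(cv2.cvtColor(f,cv2.COLOR_RGB2BGR),None,fx=2.8,fy=2.8))
E
```

```text
t 7.38 shift mm [ 78.6 -95.1  -3.5] turn [ 0.4  0.1 -0.1] f [-0.4  0.6  0. ] grip 0.0043430815064306825
now box mm [ 96.5 -77.7 197.3]
```

View pics/s1.png

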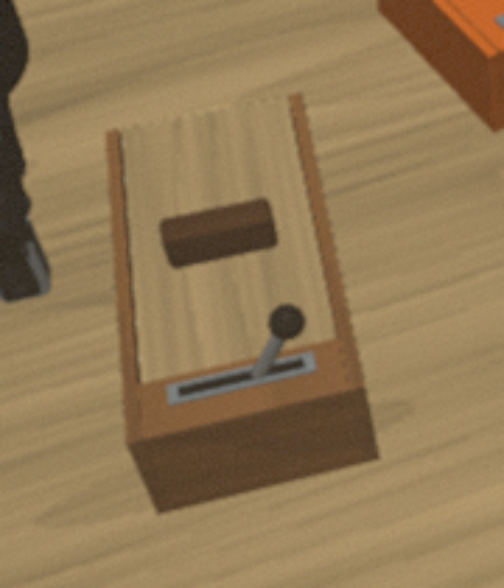

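The crop shows the ball now at (286,322), over on the +y side, with the lid shut. The gripper is at the left edge, clear of the box. Next I return to the bar.

Call:
drive_tool(plan=[[0.04,-0.05,0,0,0,0,0.6],[0.079,-0.095,0,0,0,0,0.6],[0.079,-0.095,0,0,0,0,0.6],[0.079,-0.095,0,0,0,0,0.6],[0.079,-0.095,0,0,0,0,0.6]])

```text
clock: 8.05
ee_pos: [0.533, -0.1513, 0.194]
tool_rot: [2.332, 2.102, 0.001]
ft_force: [0.5, 0.6, 0.9]
grip_width: 0.596
gripper_force: 0.0
```

```bash
python3 -c "
from look import *
goto(0.0015,.001,.096)"
```

```text
t 8.05 shift mm [-1.8  0.6 98. ] turn [0.1 0.  0. ] f [0.5 0.6 0.9] grip 0.5958802030317538
now box mm [  0.7   2.8 194. ]
```

Call:
drive_tool(plan=[[-0.001,0.001,0.05,0,0,0,0.6],[-0.001,0.001,0.085,0,0,0,0.6],[-0.001,0.001,0.097,0,0,0,0.5],[-0.001,0.001,0.097,0,0,0,0],[-0.001,0.001,0.097,0,0,0,0]], grip_force=25)

```text
clock: 8.68
ee_pos: [0.5334, -0.1521, 0.0973]
tool_rot: [2.333, 2.101, 0.001]
ft_force: [1.0, -0.6, -5.7]
grip_width: 0.205
gripper_force: 28.1
```

Call:
drive_tool(plan=[[0,0,0,0,0,0,0],[0,-0.004,0,0,0,0,0],[0,-0.008,0,0,0,0,0],[0,-0.013,0,0,0,0,0],[0,-0.017,0,0,0,0,0]])

```text
clock: 9.3
ee_pos: [0.516, -0.15, 0.0972]
tool_rot: [2.332, 2.102, 0.001]
ft_force: [2.1, -1.2, -1.0]
grip_width: 0.202
gripper_force: 28.8
```

It slides free: 17 mm at about 2 N. I continue to the stop.

Call:
drive_tool(plan=[[0,-0.02,0,0,0,0,0],[0,-0.04,0,0,0,0,0],[0,-0.058,0,0,0,0,0],[0,-0.07,0,0,0,0,0],[0,-0.077,0,0,0,0,0]])

```text
clock: 9.93
ee_pos: [0.4436, -0.1416, 0.0973]
tool_rot: [2.329, 2.094, 0.015]
ft_force: [23.5, 5.0, -20.6]
grip_width: 0.198
gripper_force: 27.3
```

Call:
drive_tool(plan=[[0,-0.003,0,0,0,0,0],[0,-0.004,0,0,0,0,0],[0,-0.004,0,0,0,0,0]])

```text
clock: 10.3
ee_pos: [0.4435, -0.1416, 0.0973]
tool_rot: [2.325, 2.09, 0.021]
ft_force: [23.5, 5.5, -19.9]
grip_width: 0.203
gripper_force: 28.5
```

```bash
python3 -c "
from look import *
goto(-0.0885,.001,.097)"
```

```text
t 10.3 shift mm [-2.2  0.9  0.3] turn [ 1.2 -0.  -0.1] f [ 23.5   5.5 -19.9] grip 0.20273754010545295
now box mm [-89.4   3.2  97.3]
```

It is at the stop after 90.5 mm, with 23 N resisting. I relax the pull, release, and retreat upward.

Call:
drive_tool(plan=[[0,0.004,0,0,0,0,0],[0,0.006,0,0,0,0,0],[0,0.006,0,0,0,0,0.6],[0,0.006,0,0,0,0,0.6],[0,0.006,0,0,0,0,0.6]])

```text
clock: 10.92
ee_pos: [0.4401, -0.1418, 0.0962]
tool_rot: [-2.332, -2.103, 0.002]
ft_force: [-0.0, 0.2, 0.4]
grip_width: 0.598
gripper_force: 0.0
```

Call:
drive_tool(plan=[[0,0,-0.02,0,0,0,0.6],[0,0,-0.06,0,0,0,0.6],[0,0,-0.12,0,0,0,0.6],[0.1,0,-0.16,0,0,0,0.6],[0.25,0,-0.16,0,0,0,0.6]])

```text
clock: 11.55
ee_pos: [0.4548, -0.0222, 0.2479]
tool_rot: [2.333, 2.097, 0.005]
ft_force: [1.7, 1.1, -1.0]
grip_width: 0.603
gripper_force: 0.0
```

Call:
drive_tool(plan=[[0.05,0,0,0,0,0,0.6],[0.1,0,0,0,0,0,0.6],[0.1,0,0,0,0,0,0.6],[0.1,0,0,0,0,0,0.6]])

```text
clock: 12.05
ee_pos: [0.4632, 0.0768, 0.2448]
tool_rot: [2.332, 2.105, -0.002]
ft_force: [0.4, 0.4, -0.3]
grip_width: 0.606
gripper_force: 0.0
```

```bash
python3 - <<'E'
from look import *
goto(0,0,.2)
p=get_image('top'); save(p,'top1')
for n,c,px in dark(p,(396,262,450,310),95): print(n,c,(ray(p,c,.095)[:2]-B)@X)
E
```

```text
t 12.05 shift mm [-222.5   92.1   45. ] turn [-0.   0.1  0.1] f [ 0.4  0.4 -0.3] grip 0.6059261257815304
now box mm [-92.3 222.4 244.8]
284 [414.51408451 287.87323944] -0.08885416514967892
9 [439. 283.] -0.07463520271338418
9 [438. 296.] -0.10050958087845555
```

View pics/top1.png

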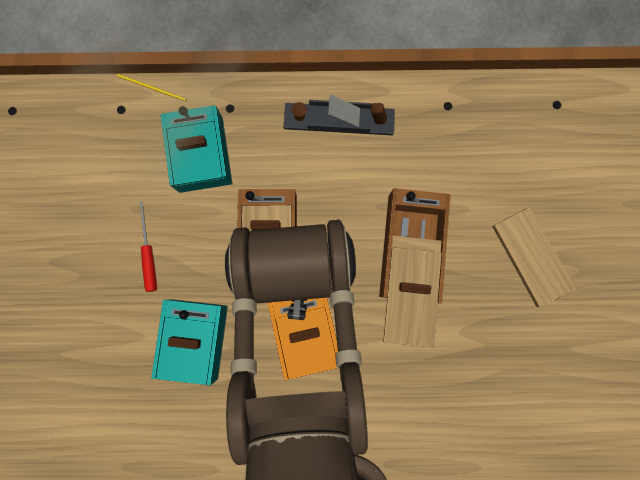

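The top view shows the longer box's lid fully back, with the bar at (415,288), about 89–90 mm of travel, and the interior visible. Its knob is at (411,197) on the +y side. The shorter box's knob is at (250,196), as at the start. The arm hides much of that box, but was not near it. The gripper touches nothing.

```bash
python3 -c "
from cell import *
print(hand_in())"
```

```text
the job is handed in; nothing more can be done
None
```

The longer box's lid is fully open at its stop: I tried it first and it was held, so I flipped the toggle to +y and slid the lid about 90 mm; the shorter box was not touched, and the job is handed in.

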